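Put three gearbox parts onto their own staging pads

ROBOT

A 6-joint arm with a two-finger parallel gripper is mounted at the origin on a cart in front of the work surface, level with it; the furniture and walls round the work are solid. World frame = base frame: x ahead of the robot, y to its left, z up, the work surface at z = 0. Lengths are in m, angles in degrees, forces in N, time in s.
With the tool pointing down it reaches from about 0.275 to 0.775 m from the base axis. Payload 14.6 kg.
Tool frame: the origin (TCP) lies between the finger pads; the fingertips stand ctrl.tip_extent ahead of it and the grasp point (between the pads) lies 8 mm behind it (ctrl.tip_extent is the distance from the TCP to the fingertips, in m); z points along the fingers, y is the line along which they close (so a half turn about z gives the same grasp; the last joint's range is limited). The gripper opens to 85 mm and grips with 20 to 120 N. Pads are 22 mm wide; open, the fingers measure 114 mm over their backs; the gripper's body (76 mm by 85 mm) begins 54 mm behind the grasp point. The pads swing forward as they close: fully open they stand 13 mm farther back than shut.
Start: joints at [-80.002, 15.075, -2.767, 72.158, 0, 81.102], TCP at [0.17, -0.497, 0.206] pointing down, gripper open.
Joint ranges: [-151.79, 151.79], [-50.71, 97.33], [-67.44, 78.34], [-121.81, 120.89], [-77.56, 73.72], [-180, 180]. Speed limits (degrees/s): [108.29, 108.29, 147.25, 159.86, 180, 180].

INTERFACE

Orientations are given as a 3x3 rotation matrix whose columns are the frame's x, y, z axes.
In Python, from plant import ctrl gives the robot as it stands. The module is installed in compiled form; this text tells all that it offers.
- The arm moves only by the tool move_arm, never from a script. Its argument "plan" is one flat list of numbers, 7 for each row, row after row: the turn, a rotation vector about the tool's x, y, z as a fraction of full scale, then the shift along the tool's x, y, z as a fraction of full scale, then the finger opening in mm, from 0 to 85.4. A call has exactly 5 rows; each row shifts and turns the commanded pose from where the row before left it, along the tool's axes as they then stand; what a row does not reach is not made up. Full scale, the value 1, is 0.04 m for a shift and 120 degrees for a turn. A row lasts 1/8 s, in which the tool goes at most 62.5 mm and 10.7 degrees, less where a joint would pass 70% of its speed; a pose out of reach is approached as far as the arm can. A call with a number of a shift or a turn outside -1 to 1 is refused whole. A call with a gripper value outside its range is refused whole. The fingers move at their own pace and stop on an object; "grip_force" is the grip in N (left out, the last holds). Time passes only in rows, so rows that do not move let the fingers close, or fill a call up. It gives the time, the measured TCP pose, the force, the opening and the grip force at its end, in the units of the state.
- ctrl.observe(): the state, without advancing time (a new reading comes with each control period).
- ctrl.snapshot(name): name is "side" or "top"; returns the picture (480x640x3 uint8, red, green, blue); there is no depth.
- ctrl.calibration(name): a dict with "fovy" (degrees; the focal length in pixels is half the picture's height over the tangent of half this angle, whatever the lens; pixels are square), "cx", "cy" (the principal point, pixels), "extrinsics" (4x4, takes a point from world to camera coordinates). Camera axes: x right, y down, z forward; pixel columns grow to the right and rows downward; lengths in m; the calibration is good to about 2 mm. A picture is of the moment at which its call begins. calibration takes no time and is no camera call.
- ctrl.sign_off(): hands the job in; it is judged then, once.
The state is a dict: "t": time; "qpos": joint angles; "qd": joint speeds; "tau": joint torques, N m; "eef_pos": TCP position; "ee_rot": TCP orientation; "contact_force": force on the tool from outside, world axes, zero at the start; "wrist_torque": the same for the moment, N m; "grip_width": opening from 0.0 (shut) to 1.0 (fully open); "gripper_force": force on a finger pad.
Only numpy, scipy, OpenCV 4.12 (cv2) and the standard library are available. Lean on these libraries where they do the work, as an engineer would, in place of code of your own. Each camera call takes 0.05 s, during which the arm holds its last target. There are 200 camera calls.

TASK

The three gearbox parts are staged on each other's pads: move them so that the ball bearing lies flat on the red pad, the pinion stands on the yellow pad and the hollow shaft stands upright on the green pad, each well centred in the printed ring. Use the empty grey pad to park one part, centred, on the way, and leave it empty at the end. Set each part down gently rather than dropping it, let go of everything, and do not move the oil bottle, the grease tub or the tape roll.

Things in the scene. Friction and masses are not known exactly. Their poses are not given: they have to be found in the camera images.
- bearing_mid (a point): the loose light-grey ball bearing, a ring 52 mm outside, 25 mm bore, 15 mm thick, lying flat on one of the pads; the point is its centre, half-way up, 7.5 mm above its underside; its z axis is the bore axis, up. About 0.09 to 0.18 kg
- pinion_mid (a point): the loose dark-grey helical pinion standing on a hub 25 mm across on one of the pads, 42 mm tall; its toothed rim, 44 mm across, is 26 to 35 mm above its underside, and above that a boss 13 mm across; the point is its centre, half-way up, 21 mm above its underside; z up. About 0.1 to 0.2 kg
- shaft_mid (a point): the loose light-grey hollow shaft standing upright on one of the pads (the similar ones standing on bare bench farther back are fixed and not meant), 120 mm tall: a tube 45 mm across on a bearing foot 75 mm across and 16 mm high; the point is its centre, half-way up, 60 mm above its underside; z up. About 0.65 to 0.95 kg
- red_pad_top (a point): a flat round red plate, 100 mm across and 6 mm thick, fixed to the bench, with a thin white ring (84 mm across) printed on it; the point is the centre of its top face, z up. The bearing's place
- yellow_pad_top (a point): a flat round yellow plate, 100 mm across and 6 mm thick, fixed to the bench, with a thin white ring (84 mm across) printed on it; the point is the centre of its top face, z up. The pinion's place
- green_pad_top (a point): a flat round green plate, 100 mm across and 6 mm thick, fixed to the bench, with a thin white ring (84 mm across) printed on it; the point is the centre of its top face, z up. The hollow shaft's place
- grey_pad_top (a point): a flat round grey plate, 100 mm across and 6 mm thick, fixed to the bench, with a thin white ring (84 mm across) printed on it; the point is the centre of its top face, z up. The free place: empty at the start and at the end
- oil_bottle_mid (a point): a loose upright yellow oil bottle with a red spout, 48 mm across, 161 mm tall, a bystander; the point is on its axis, half-way up, 80.5 mm above its underside
- grease_tub_mid (a point): a loose open white grease tub with an orange band, 67 mm across, 52 mm tall, a bystander; the point is on its axis, half-way up, 26 mm above its underside
- tape_roll_mid (a point): a loose roll of blue tape lying flat, 68 mm across, 19 mm tall, a bystander; the point is on its axis, half-way up, 9.5 mm above its underside
Things that resemble listed ones, but are neither listed nor needed, are in the scene too. Leave any blue look-alike of the part that bears shaft_mid alone. There is more than one size of the part that bears yellow_pad_top; the job needs the larger.

How it is judged (in metres and radians):
On the way:
1. one of the three parts rests upright (the bearing flat) on the grey pad, within 25 mm of its centre (((horizontal distance between bearing_mid and grey_pad_top below 0.025 m and angle between bearing_mid's own z axis and vertical below 0.12 rad and z of bearing_mid in the frame of grey_pad_top between 0.0035 and 0.0125 m and linear speed of bearing below 0.02 m/s) or (horizontal distance between pinion_mid and grey_pad_top below 0.025 m and angle between pinion_mid's own z axis and vertical below 0.12 rad and z of pinion_mid in the frame of grey_pad_top between 0.017 and 0.026 m and linear speed of pinion below 0.02 m/s) or (horizontal distance between shaft_mid and grey_pad_top below 0.025 m and angle between shaft_mid's own z axis and vertical below 0.12 rad and z of shaft_mid in the frame of grey_pad_top between 0.056 and 0.065 m and linear speed of shaft below 0.02 m/s))), for 0.2 s.
At the end, for the whole second after the job is handed in: The bearing lies on the red pad, the pinion stands on the yellow pad and the hollow shaft on the green pad, each within 12 mm of the pad's centre, upright within 0.12 rad, seated on the pad's top face (within 5 mm) and at rest; so the grey pad is empty (horizontal distance between bearing_mid and red_pad_top below 0.012 m and angle between each of bearing_mid, pinion_mid, shaft_mid's own z axis and vertical below 0.12 rad and z of bearing_mid in the frame of red_pad_top between 0.0035 and 0.0125 m and linear speed of each of bearing, pinion, shaft below 0.02 m/s and horizontal distance between pinion_mid and yellow_pad_top below 0.012 m and z of pinion_mid in the frame of yellow_pad_top between 0.017 and 0.026 m and horizontal distance between shaft_mid and green_pad_top below 0.012 m and z of shaft_mid in the frame of green_pad_top between 0.056 and 0.065 m); the robot touches nothing.
It fails at once if the oil bottle, grease tub or tape roll is moved more than 20 mm or tipped by more than 0.3 rad (distance of any of oil_bottle_mid, grease_tub_mid, tape_roll_mid from where it was at the start of the episode above 0.02 m or angle between any of oil_bottle_mid, grease_tub_mid, tape_roll_mid's own z axis and vertical above 0.3 rad).
It fails at once if a part strikes or is pressed on a pad with more than 80 N (contact force between any of bearing, pinion, shaft and red_pad above 80 N or contact force between any of bearing, pinion, shaft and yellow_pad above 80 N or contact force between any of bearing, pinion, shaft and green_pad above 80 N or contact force between any of bearing, pinion, shaft and grey_pad above 80 N).
It also fails if it takes over 106 s, if anything falls off the work surface, if the arm or the gripper's body presses on something with over 40 N, if the wrist force passes 120 N, or if a joint passes its speed limit or range.

## Working session

There is one attempt and no reset: what is moved stays moved. The work goes in short steps, Python scripts to look and compute and a tool call to move; the robot and the scene stay as the last step left them, time stands still between calls to the robot, and variables do not carry over. Pictures are saved under pics/ and viewed, at most 14 in all, crops included, and the job is handed in when it is done.

Besides the shell and the picture viewer there is one more tool, called after "Call:" as name(argument=value, ...) on one line, values as JSON. move_arm: Moves the arm, as the interface text tells. Shift numbers are shares of 0.04 m and turn numbers shares of 120 degrees, none past 1 either way. Its arguments: {"type":"object","properties":{"plan":{"type":"array","items":{"type":"number"}},"grip_force":{"type":"number"}},"required":["plan"]}

```bash
mkdir -p pics; cat > h.py <<'E'
import numpy as np, cv2
from plant import ctrl
def snap(n,f):
    im=ctrl.snapshot(n); cv2.imwrite('pics/'+f,cv2.cvtColor(im,cv2.COLOR_RGB2BGR)); return im
def cal(n):
    c=ctrl.calibration(n); f=240/np.tan(np.radians(c['fovy'])/2); return f,c['cx'],c['cy'],np.array(c['extrinsics'])
def ray(n,u,v,z):
    f,cx,cy,E=cal(n); R=E[:3,:3]; o=-R.T@E[:3,3]; d=R.T@np.array([(u-cx)/f,(v-cy)/f,1]); return o+d*(z-o[2])/d[2]
def proj(n,p):
    f,cx,cy,E=cal(n); q=E[:3,:3]@np.array(p)+E[:3,3]; return np.array([cx+f*q[0]/q[2],cy+f*q[1]/q[2]])
E
python3 - <<'E'
from h import *
for n in('side','top'):
    snap(n,n+'0.png'); f,cx,cy,E=cal(n); print(n,f,cx,cy,-E[:3,:3].T@E[:3,3],E.round(3).tolist())
print(ctrl.tip_extent,ctrl.observe())
E
```

```text
side 475.1357538933379 327.6447734225777 244.26468250956546 [ 0.41848843 -0.73801743  0.78691778] [[0.971, -0.236, 0.019, -0.596], [-0.137, -0.626, -0.768, 0.2], [0.193, 0.743, -0.64, 0.972], [0.0, 0.0, 0.0, 1.0]]
top 496.094069739292 323.56090145877624 242.01956174880837 [0.4750842  0.08068971 0.93072535] [[-0.028, -1.0, 0.003, 0.091], [-0.98, 0.027, -0.198, 0.648], [0.198, -0.008, -0.98, 0.819], [0.0, 0.0, 0.0, 1.0]]
0.011 {'t': 0.1, 'qpos': array([-8.00007717e+01,  1.50983329e+01, -2.79791094e+00,  7.21576378e+01,
       -1.62728954e-03,  8.10995069e+01]), 'qd': array([-0.03295044,  0.06093445,  0.10701566, -0.01229135, -0.03455842,
       -0.03420366]), 'tau': array([ 3.04233530e-03, -6.38576531e+01,  3.85066152e+01,  9.95560637e-03,
       -5.48571825e-05, -3.88397048e-07]), 'eef_pos': array([ 0.16997653, -0.4964636 ,  0.20606712]), 'ee_rot': array([[ 9.46086941e-01,  3.23912741e-01, -1.91258654e-04],
       [ 3.23912776e-01, -9.46086500e-01,  9.21196601e-04],
       [ 1.17440086e-04, -9.33483195e-04, -9.99999557e-01]]), 'contact_force': array([-0.10971979,  0.55507262, -0.21879181]), 'wrist_torque': array([ 0.02154629, -0.00965166,  0.02003732]), 'gripper_force': 0.0, 'grip_width': 1.0008931108508035}
```

View pics/top0.png

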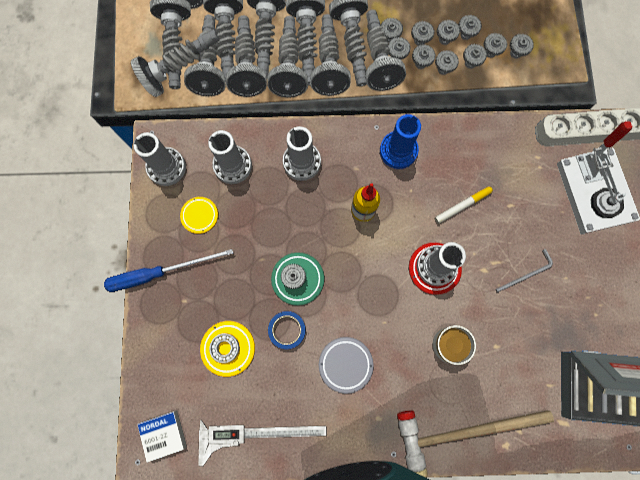

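View pics/side0.png

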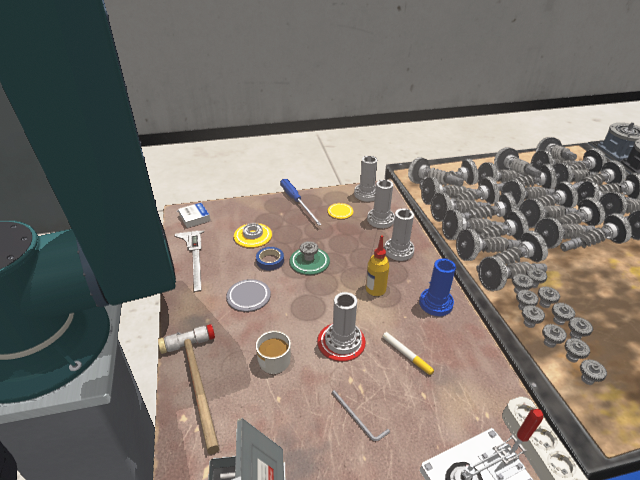

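Top view: bearing on yellow pad (227,348), pinion on green (298,279), shaft on red (435,267), grey pad empty (346,365), tape roll (287,330), tub (455,345), bottle (367,200). The small yellow pad at (199,215) is the decoy. The side view agrees.

```bash
cat > m.py <<'E'
from h import *
from scipy.optimize import least_squares
def load(f): return cv2.imread('pics/'+f)
def circ(P,R=None):
    # robust circle fit on plane points
    c0=P.mean(0)
    if R: r=least_squares(lambda q:np.hypot(*(P-q).T)-R,c0,loss='soft_l1',f_scale=.001); return r.x,R
    r=least_squares(lambda q:np.hypot(*(P-q[:2]).T)-q[2],[*c0,.03],loss='soft_l1',f_scale=.001); return r.x[:2],r.x[2]
def blob(mask,n,uv):
    cs,_=cv2.findContours(mask.astype(np.uint8),cv2.RETR_EXTERNAL,cv2.CHAIN_APPROX_NONE)
    cs=[c for c in cs if cv2.contourArea(c)>60]
    c=min(cs,key=lambda c:abs(cv2.pointPolygonTest(c,tuple(map(float,uv)),True)) if cv2.pointPolygonTest(c,tuple(map(float,uv)),False)<0 else -cv2.contourArea(c)*0)
    return cv2.convexHull(c)[:,0]
def padmask(hsv,col):
    H,S,V=cv2.split(hsv)
    return {'red':((H<8)|(H>172))&(S>140)&(V>70),'yellow':(H>20)&(H<35)&(S>150)&(V>100),'green':(H>60)&(H<90)&(S>90)&(V>40)}[col]
def pads(n,im,seeds):
    hsv=cv2.cvtColor(im,cv2.COLOR_BGR2HSV); out={}
    for k,uv in seeds.items():
        h=blob(cv2.morphologyEx(padmask(hsv,k).astype(np.uint8),cv2.MORPH_CLOSE,np.ones((7,7))),n,uv)
        P=np.array([ray(n,u,v,.006)[:2] for u,v in h]); c,_=circ(P,.05); c2,r2=circ(P); out[k]=c; print(n,k,c.round(4),'free',c2.round(4),r2.round(4),'res',np.abs(np.hypot(*(P-c).T)-.05).mean().round(4))
    return out
E
python3 - <<'E'
from m import *
S={'top':{'red':(435,267),'yellow':(227,348),'green':(298,279)},'side':{'red':(342,341),'yellow':(253,235),'green':(310,261)}}
for n in S:
    im=load(n+'0.png'); pads(n,im,S[n])
    hsv=cv2.cvtColor(im,cv2.COLOR_BGR2HSV)
    # rectified plan views: print rough landmark rays
T={'grey':((346,365),.006),'tape':((287,330),.019),'tub':((455,345),.052),'bear':((224.5,348.5),.021),'pin':((293,275),.048),'shaft':((453,256),.126)}
for k,((u,v),z) in T.items(): print(k,ray('top',u,v,z).round(4))
T={'grey':((248,295),.006),'bear':((253,231),.021),'pin':((309,246),.048),'shaft':((345,299),.126)}
for k,((u,v),z) in T.items(): print('s',k,ray('side',u,v,z).round(4))
a=load('top0.png'); 
def crop(n,im,u,v,r,s): return cv2.resize(im[v-r:v+r,u-r:u+r],(s,s),interpolation=cv2.INTER_CUBIC)
s=load('side0.png')
r1=np.hstack([crop('',a,227,348,33,260),crop('',a,298,279,33,260),crop('',a,440,262,33,260)])
r2=np.hstack([crop('',s,253,235,33,260),crop('',s,310,258,33,260),crop('',s,343,325,45,260)])
cv2.imwrite('pics/c0.png',np.vstack([r1,r2]))
E
```

```text
top red [ 0.607  -0.1353] free [ 0.6068 -0.1352] 0.0495 res 0.0005
top yellow [0.4699 0.2541] free [0.4699 0.2541] 0.0497 res 0.0003
top green [0.5941 0.1236] free [0.5942 0.1238] 0.0491 res 0.0009
side red [ 0.6077 -0.1394] free [ 0.6076 -0.1398] 0.0493 res 0.0006
side yellow [0.4712 0.25  ] free [0.4713 0.2499] 0.0493 res 0.0008
side green [0.5965 0.1221] free [0.5961 0.1201] 0.0473 res 0.0023
grey [0.4339 0.0385 0.006 ]
tape [0.499  0.1436 0.019 ]
tub [ 0.4643 -0.1498  0.052 ]
bear [0.4694 0.2558 0.021 ]
pin [0.5949 0.1295 0.048 ]
shaft [ 0.6086 -0.1387  0.126 ]
s grey [0.4353 0.0327 0.006 ]
s bear [0.4732 0.2446 0.021 ]
s pin [0.5958 0.1229 0.048 ]
s shaft [ 0.6116 -0.1366  0.126 ]
```

View pics/c0.png

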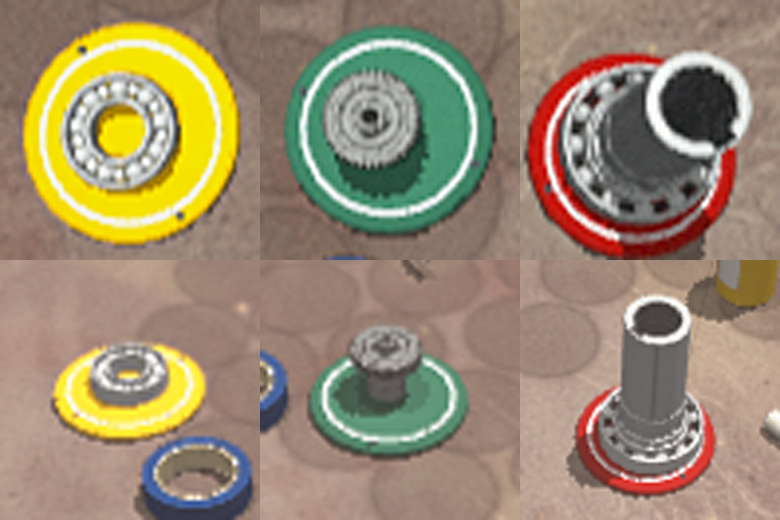

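Bearing, pinion and shaft rays agree between views to within about 7 mm, and the heights and sizes fit. Averaged centres (m):

| Item | x | y |
|---|---|---|
| Yellow pad | 0.4705 | 0.252 |
| Green pad | 0.595 | 0.123 |
| Red pad | 0.6075 | -0.137 |
| Grey pad | 0.4345 | 0.0355 |
| Bearing | 0.471 | 0.2525 |
| Pinion | 0.595 | 0.125 |
| Shaft | 0.6095 | -0.138 |

First I turn the tool so the fingers close along world x.

Call:
move_arm(plan=[0, 0, -0.074, 0, 0, 0, 85, 0, 0, -0.074, 0, 0, 0, 85, 0, 0, -0.074, 0, 0, 0, 85, 0, 0, -0.074, 0, 0, 0, 85, 0, 0, -0.074, 0, 0, 0, 85], grip_force=40)

```text
t: 0.72
eef_pos: [0.17, -0.4965, 0.2062]
ee_rot: [[0.445, 0.896, -0.0], [0.896, -0.445, 0.001], [0.0, -0.0, -1.0]]
contact_force: [0.1, -0.5, -0.5]
grip_width: 0.992
gripper_force: 0.0
```

Call:
move_arm(plan=[0, 0, -0.074, 0, 0, 0, 66, 0, 0, -0.074, 0, 0, 0, 66, 0, 0, -0.074, 0, 0, 0, 66, 0, 0, 0, 0, 0, 0, 66, 0, 0, 0, 0, 0, 0, 66])

```text
t: 1.35
eef_pos: [0.17, -0.4966, 0.2064]
ee_rot: [[0.005, 1.0, -0.0], [1.0, -0.005, 0.0], [0.0, -0.0, -1.0]]
contact_force: [-0.3, 0.1, 0.1]
grip_width: 0.774
gripper_force: 0.0
```

Call:
move_arm(plan=[0, 0, 0, 0.936, 0.376, 0, 66, 0, 0, 0, 0.936, 0.376, 0, 66, 0, 0, 0, 0.936, 0.376, 0, 66, 0, 0, 0, 0.936, 0.376, 0, 66, 0, 0, 0, 0.936, 0.376, 0, 66])

```text
t: 1.98
eef_pos: [0.2457, -0.3084, 0.2065]
ee_rot: [[0.004, 1.0, 0.0], [1.0, -0.004, -0.0], [-0.0, 0.0, -1.0]]
contact_force: [-0.2, 0.5, -0.2]
grip_width: 0.772
gripper_force: 0.0
```

Call:
move_arm(plan=[0, 0, 0, 0.936, 0.376, 0, 66, 0, 0, 0, 0.936, 0.376, 0, 66, 0, 0, 0, 0.936, 0.376, 0, 66, 0, 0, 0, 0.936, 0.376, 0, 66, 0, 0, 0, 0.936, 0.376, 0, 66])

```text
t: 2.6
eef_pos: [0.3211, -0.1213, 0.2066]
ee_rot: [[0.004, 1.0, 0.0], [1.0, -0.004, -0.0], [-0.0, 0.0, -1.0]]
contact_force: [-0.4, -0.5, -0.3]
grip_width: 0.776
gripper_force: 0.0
```

Call:
move_arm(plan=[0, 0, 0, 0.936, 0.376, 0, 66, 0, 0, 0, 0.936, 0.376, 0, 66, 0, 0, 0, 0.936, 0.376, 0, 66, 0, 0, 0, 0.936, 0.376, 0, 66, 0, 0, 0, 0.936, 0.376, 0, 66])

```text
t: 3.22
eef_pos: [0.3966, 0.066, 0.2066]
ee_rot: [[0.004, 1.0, 0.0], [1.0, -0.004, -0.0], [-0.0, 0.0, -1.0]]
contact_force: [0.1, -1.3, -0.2]
grip_width: 0.772
gripper_force: 0.0
```

Call:
move_arm(plan=[0, 0, 0, 0.936, 0.376, 0, 66, 0, 0, 0, 0.936, 0.376, 0, 66, 0, 0, 0, 0.936, 0.376, 0, 66, 0, 0, 0, 0.936, 0.376, 0, 66, 0, 0, 0, 0.936, 0.376, 0, 66])

```text
t: 3.85
eef_pos: [0.472, 0.2531, 0.2064]
ee_rot: [[0.004, 1.0, 0.0], [1.0, -0.004, -0.0], [-0.0, 0.0, -1.0]]
contact_force: [0.2, -0.3, 0.0]
grip_width: 0.772
gripper_force: 0.0
```

Call:
move_arm(plan=[0, 0, 0, 0, 0, 0.8, 66, 0, 0, 0, 0, 0, 0.8, 66, 0, 0, 0, 0, 0, 0.8, 66, 0, 0, 0, 0, 0, 0.5, 66, 0, 0, 0, 0, 0, 0, 66])

```text
t: 4.47
eef_pos: [0.4708, 0.2514, 0.0895]
ee_rot: [[0.003, 1.0, -0.002], [1.0, -0.003, -0.001], [-0.001, -0.002, -1.0]]
contact_force: [0.3, 0.4, -0.2]
grip_width: 0.771
gripper_force: 0.0
```

```bash
python3 - <<'E'
from h import *
s=snap('side','s1.png');t=snap('top','t1.png')
c=lambda im,u,v,r:cv2.resize(im[v-r:v+r,u-r:u+r],(400,400),interpolation=cv2.INTER_CUBIC)
cv2.imwrite('pics/c1.png',cv2.cvtColor(np.hstack([c(s,253,225,45),c(t,227,348,60)]),cv2.COLOR_RGB2BGR))
E
```

```text
(no output)
```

View pics/c1.png

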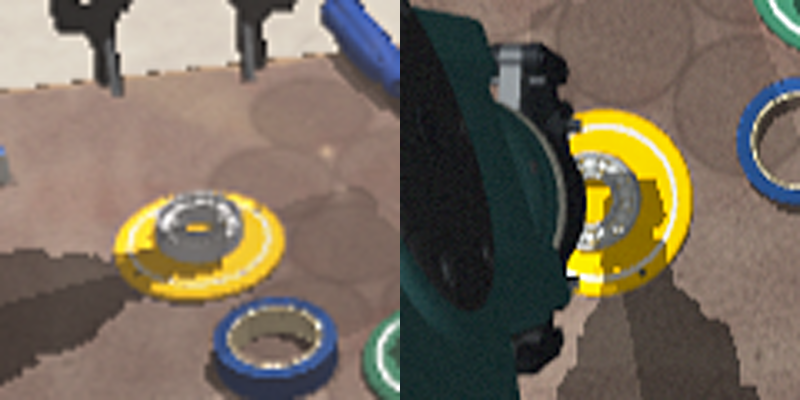

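Bearing sits under the gripper, fingertips at about (117,93) and (248,78) in the side crop, midpoint near (249,199) px. I'll check that against the TCP and see where the tips really are.

```bash
python3 - <<'E'
from h import *
print(ctrl.tip_extent)
for s in(.033,-.033):
  for z in(.0785,.085,.092): print(s,z,proj('side',[.4708+s,.2514,z]).round(1))
print([(208+a*.225,180+b*.225) for a,b in((117,97),(248,81))])
for u,v in((252.5,229.4),(252.2,231)): print(ray('side',u,v,.021))
E
```

```text
0.011
0.033 0.0785 [262.9 210. ]
0.033 0.085 [262.7 207.9]
0.033 0.092 [262.6 205.6]
-0.033 0.0785 [236.7 213.2]
-0.033 0.085 [236.4 211.1]
-0.033 0.092 [236.1 208.8]
[(234.325, 201.825), (263.8, 198.225)]
[0.47269088 0.25160856 0.021     ]
[0.47113903 0.24506478 0.021     ]
```

```bash
python3 - <<'E'
from h import *
def tri(ps,pt):
    A=[];b=[]
    for n,p in(('side',ps),('top',pt)):
        a=ray(n,*p,0.);o=ray(n,*p,.5);d=(a-o)/np.linalg.norm(a-o);M=np.eye(3)-np.outer(d,d);A.append(M);b.append(M@o)
    x=np.linalg.solve(sum(A),sum(b)); return x.round(4),proj('side',x).round(1),proj('top',x).round(1)
print(tri((263.8,198.2),(218.9,325.5)),tri((234.3,201.8),(218.3,372)))
for s in(.037,-.037): print(proj('top',[.4708+s,.2514,.08]))
s=cv2.imread('pics/s1.png');t=cv2.imread('pics/t1.png')
for x in(.0785,):
  for sx in(.037,-.037):
    for im,n in((s,'side'),(t,'top')): cv2.circle(im,tuple(int(round(k)) for k in proj(n,[.4708+sx,.2514,x])),1,(255,0,255),-1)
c=lambda im,u,v,r:cv2.resize(im[v-r:v+r,u-r:u+r],(400,400),interpolation=cv2.INTER_NEAREST)
cv2.imwrite('pics/c2.png',np.hstack([c(s,253,190,50),c(t,227,348,50)]))
E
```

```text
(array([0.5073, 0.2467, 0.1171]), array([263.5, 198.2]), array([218.9, 325.1])) (array([0.4346, 0.2467, 0.1169]), array([233.9, 201.8]), array([218.3, 371.4]))
[220.63464194 325.62362891]
[220.04812106 370.75240741]
```

View pics/c2.png

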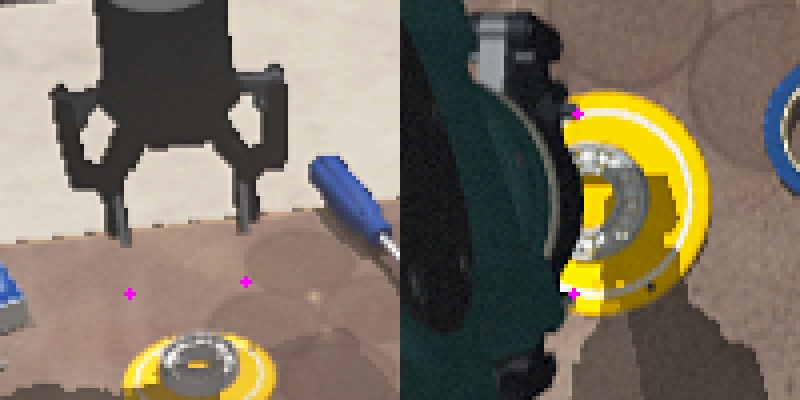

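```bash
python3 - <<'E'
from h import *
print(ctrl.observe()['eef_pos'],ctrl.observe()['t'])
s=snap('side','s2.png');t=snap('top','t2.png')
print(np.abs(s[:,:,::-1].astype(int)-cv2.imread('pics/s1.png')).max(),ctrl.observe()['t'])
c=lambda im,u,v,r:cv2.resize(im[v-r:v+r,u-r:u+r],(400,400),interpolation=cv2.INTER_NEAREST)
cv2.imwrite('pics/c3.png',cv2.cvtColor(np.hstack([c(s,253,190,50),c(t,227,348,50)]),cv2.COLOR_RGB2BGR))
E
```

```text
[0.47195315 0.25184752 0.09114506] 4.575
194 4.675
```

View pics/c3.png

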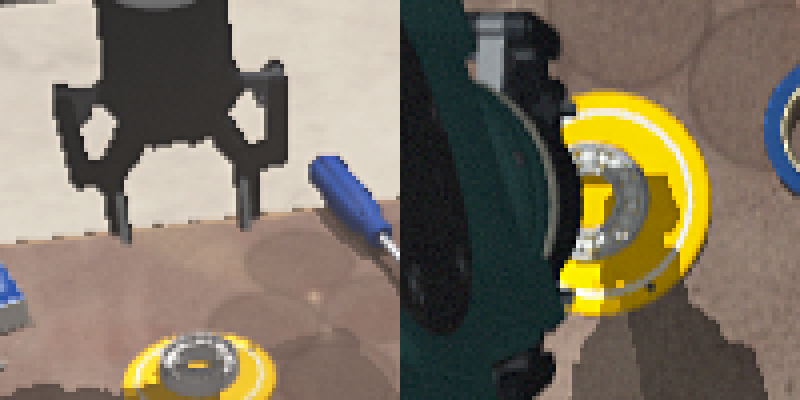

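Tips triangulate to z≈0.112 while the TCP reads 0.091, so I can't trust the tip height. I'll go down part of the way and look again before committing.

Call:
move_arm(plan=[0, 0, 0, 0, 0, 0.4, 66, 0, 0, 0, 0, 0, 0.4, 66, 0, 0, 0, 0, 0, 0.4, 66, 0, 0, 0, 0, 0, 0.2, 66, 0, 0, 0, 0, 0, 0, 66])

```text
t: 5.3
eef_pos: [0.4717, 0.2518, 0.0347]
ee_rot: [[0.001, 1.0, 0.0], [1.0, -0.001, 0.0], [0.0, 0.0, -1.0]]
contact_force: [0.5, -1.1, -0.2]
grip_width: 0.773
gripper_force: 0.0
```

```bash
python3 - <<'E'
from h import *
o=ctrl.observe();print(o['eef_pos'],o['qpos'].round(2),o['contact_force'])
s=snap('side','s3.png');t=snap('top','t3.png')
for z in(.025,.035,.045): 
  for sx in(.037,-.037): print(z,sx,proj('side',[.472+sx,.252,z]).round(1))
c=lambda im,u,v,r:cv2.resize(im[v-r:v+r,u-r:u+r],(400,400),interpolation=cv2.INTER_NEAREST)
cv2.imwrite('pics/c4.png',cv2.cvtColor(np.hstack([c(s,253,210,40),c(t,227,348,50)]),cv2.COLOR_RGB2BGR))
E
```

```text
[0.47174347 0.25178189 0.03470474] [ 19.36  22.44 -20.14  47.42  -0.   109.43] [ 0.51550511 -1.06986682 -0.18797583]
0.025 0.037 [266.3 226.3]
0.025 -0.037 [237.7 230. ]
0.035 0.037 [266.  223.2]
0.035 -0.037 [237.3 226.9]
0.045 0.037 [265.8 220.2]
0.045 -0.037 [236.9 223.8]
```

View pics/c4.png

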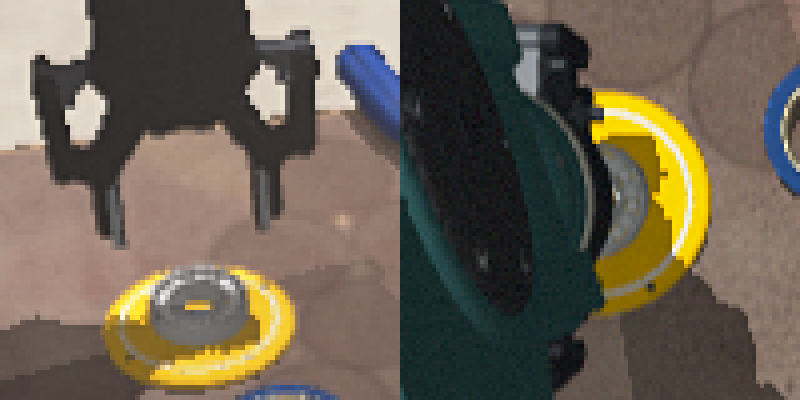

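Tips measure at about z≈0.058 with TCP at 0.0347, still about 24 mm off. Going to TCP≈0.0225 is safe either way, and closing there settles which is right.

Call:
move_arm(plan=[0, 0, 0, 0, 0, 0.15, 66, 0, 0, 0, 0, 0, 0.15, 66, 0, 0, 0, 0, 0, 0, 66, 0, 0, 0, 0, 0, 0, 42, 0, 0, 0, 0, 0, 0, 42], grip_force=30)

```text
t: 6.02
eef_pos: [0.4717, 0.2518, 0.0226]
ee_rot: [[0.001, 1.0, 0.0], [1.0, -0.001, 0.0], [0.0, 0.0, -1.0]]
contact_force: [0.0, 0.3, 0.0]
grip_width: 0.493
gripper_force: 0.0
```

Call:
move_arm(plan=[0, 0, 0, 0, 0, 0, 42, 0, 0, 0, 0, 0, 0, 42, 0, 0, 0, 0, 0, 0, 42, 0, 0, 0, 0, 0, 0, 42, 0, 0, 0, 0, 0, 0, 42])

```text
t: 6.65
eef_pos: [0.4716, 0.2518, 0.0225]
ee_rot: [[0.001, 1.0, -0.0], [1.0, -0.001, 0.0], [0.0, -0.0, -1.0]]
contact_force: [0.3, 0.5, -0.4]
grip_width: 0.493
gripper_force: 0.0
```

The fingers closed freely above the bearing, so the tips really are about 24 mm higher than the TCP implies. I'll reopen, drop 24 mm more and measure the tips.

Call:
move_arm(plan=[0, 0, 0, 0, 0, 0, 66, 0, 0, 0, 0, 0, 0, 66, 0, 0, 0, 0, 0, 0.3, 66, 0, 0, 0, 0, 0, 0.3, 66, 0, 0, 0, 0, 0, 0, 66])

```text
t: 7.28
eef_pos: [0.4708, 0.2514, -0.0028]
ee_rot: [[0.001, 1.0, -0.002], [1.0, -0.001, -0.001], [-0.001, -0.002, -1.0]]
contact_force: [-0.2, 0.1, 0.4]
grip_width: 0.774
gripper_force: 0.0
```

```bash
python3 - <<'E'
from h import *
o=ctrl.observe();print(o['eef_pos'],o['contact_force'],o['grip_width'])
s=snap('side','s4.png');
for z in(.006,.015,.025): print(z,[proj('side',[.472+sx,.252,z]).round(1).tolist() for sx in(.037,-.037)])
c=lambda im,u,v,r:cv2.resize(im[v-r:v+r,u-r:u+r],(600,600),interpolation=cv2.INTER_NEAREST)
cv2.imwrite('pics/c5.png',cv2.cvtColor(c(s,253,220,30),cv2.COLOR_RGB2BGR))
E
```

```text
[ 0.47080306  0.25143195 -0.00281458] [-0.2337608   0.0865834   0.35466521] 0.7743834157193892
0.006 [[266.7, 232.0], [238.5, 235.7]]
0.015 [[266.5, 229.3], [238.1, 233.0]]
0.025 [[266.3, 226.3], [237.7, 230.0]]
```

View pics/c5.png

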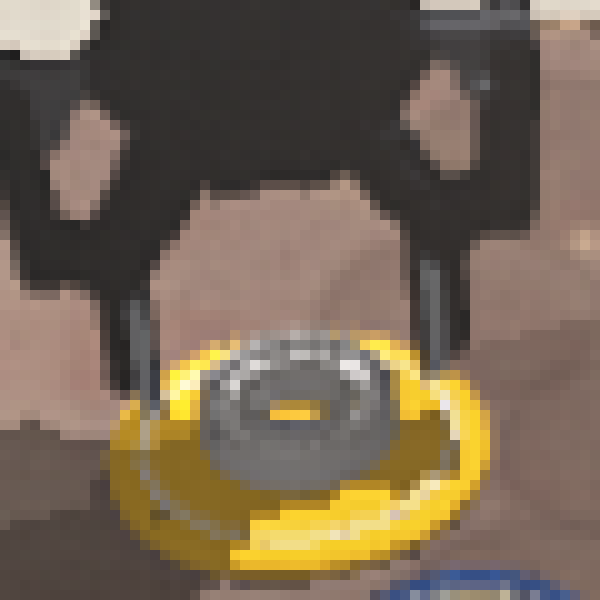

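Tips at (238,231) and (266.5,227) px, z≈0.022 at TCP -0.003. So true tip z = TCP + 0.025, and x/y are well centred on the bearing. I lower 9 mm and grip.

Call:
move_arm(plan=[0, 0, 0, 0, 0, 0.12, 66, 0, 0, 0, 0, 0, 0.11, 66, 0, 0, 0, 0, 0, 0, 66, 0, 0, 0, 0, 0, 0, 44, 0, 0, 0, 0, 0, 0, 44], grip_force=40)

```text
t: 7.95
eef_pos: [0.4717, 0.2518, -0.0102]
ee_rot: [[0.001, 1.0, 0.0], [1.0, -0.001, 0.0], [0.0, 0.0, -1.0]]
contact_force: [-2.8, -1.8, 8.4]
grip_width: 0.569
gripper_force: 39.8
```

Call:
move_arm(plan=[0, 0, 0, 0, 0, 0, 44, 0, 0, 0, 0, 0, 0, 44, 0, 0, 0, 0, 0, 0, 44, 0, 0, 0, 0, 0, 0, 44, 0, 0, 0, 0, 0, 0, 44])

```text
t: 8.57
eef_pos: [0.4717, 0.2518, -0.0101]
ee_rot: [[0.001, 1.0, 0.0], [1.0, -0.001, 0.0], [0.0, 0.0, -1.0]]
contact_force: [-2.0, -1.8, 8.4]
grip_width: 0.567
gripper_force: 39.8
```

Call:
move_arm(plan=[0, 0, 0, 0, 0, -0.1, 44, 0, 0, 0, 0, 0, -0.1, 44, 0, 0, 0, 0, 0, -0.1, 44, 0, 0, 0, 0, 0, 0, 44, 0, 0, 0, 0, 0, 0, 44])

```text
t: 9.2
eef_pos: [0.4716, 0.2517, 0.0012]
ee_rot: [[0.001, 1.0, -0.0], [1.0, -0.001, 0.0], [0.0, -0.0, -1.0]]
contact_force: [0.1, 0.2, -1.0]
grip_width: 0.562
gripper_force: 41.3
```

```bash
python3 - <<'E'
from h import *
o=ctrl.observe();print(o['eef_pos'],o['contact_force'],o['grip_width'],o['gripper_force'])
s=snap('side','s5.png');t=snap('top','t5.png')
c=lambda im,u,v,r:cv2.resize(im[v-r:v+r,u-r:u+r],(400,400),interpolation=cv2.INTER_NEAREST)
cv2.imwrite('pics/c6.png',cv2.cvtColor(np.hstack([c(s,253,220,30),c(t,227,348,40)]),cv2.COLOR_RGB2BGR))
E
```

```text
[0.4716169  0.25174264 0.0012153 ] [ 0.09796963  0.21263879 -1.03622551] 0.5620031826481291 41.33491931017488
```

View pics/c6.png

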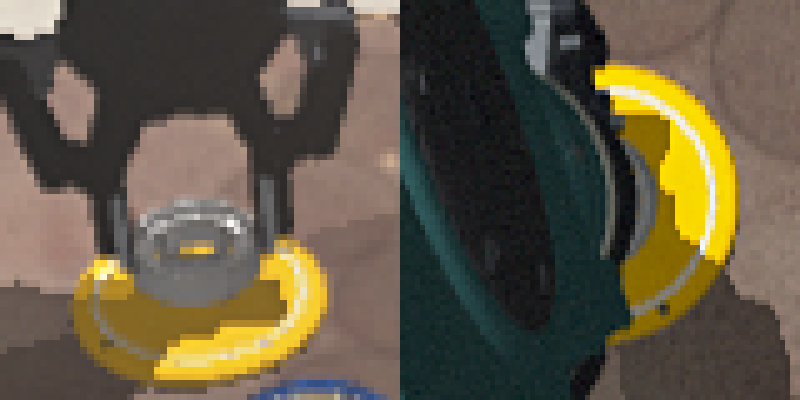

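Bearing is lifted, level and held by both fingers (bearing centre at about (253.7,226) px in the side view). I compute its offset in the grip.

```bash
python3 - <<'E'
from h import *
print(ray('side',253.2,226.3,.0323),ray('side',252.7,230.3,.021), 'pad side vs avg', ray('side',248,295,.006))
# grey ring, both views, by mask of low saturation
from m import circ
for n,uv in(('top',(346,365)),('side',(248,295))):
    im=cv2.imread('pics/'+n+'0.png'); hsv=cv2.cvtColor(im,cv2.COLOR_BGR2HSV)
    m=((hsv[...,1]<45)&(hsv[...,2]>95)).astype(np.uint8)
    k,l,st,ce=cv2.connectedComponentsWithStats(m); i=l[uv[1],uv[0]]
    cs,_=cv2.findContours((l==i).astype(np.uint8),cv2.RETR_EXTERNAL,cv2.CHAIN_APPROX_NONE)
    P=np.array([ray(n,*p,.006)[:2] for p in cv2.convexHull(max(cs,key=len))[:,0]]); print(n,st[i],circ(P,.05),circ(P))
E
```

```text
[0.47518901 0.24958967 0.0323    ] [0.47274779 0.24771766 0.021     ] pad side vs avg [0.4353305  0.03274379 0.006     ]
top [ 318  337   56   57 2469] (array([0.43506114, 0.03954927]), 0.05) (array([0.43505963, 0.03954847]), np.float64(0.04998899783024715))
side [ 226  279   45   32 1126] (array([0.43622189, 0.03586347]), 0.05) (array([0.43622862, 0.03586643]), np.float64(0.05016818112520903))
```

Call:
move_arm(plan=[0, 0, 0, 0, 0, -0.5, 44, 0, 0, 0, 0, 0, -0.8, 44, 0, 0, 0, -0.3, -0.05, -0.2, 44, 0, 0, 0, -0.7, -0.15, 0, 44, 0, 0, 0, -0.8, -0.15, 0, 44])

```text
t: 9.93
eef_pos: [0.4568, 0.1786, 0.0606]
ee_rot: [[0.001, 1.0, -0.001], [1.0, -0.001, -0.0], [-0.0, -0.001, -1.0]]
contact_force: [1.2, -0.6, -1.1]
grip_width: 0.564
gripper_force: 41.6
```

Call:
move_arm(plan=[0, 0, 0, -0.883, -0.139, 0, 44, 0, 0, 0, -0.883, -0.139, 0, 44, 0, 0, 0, -0.883, -0.139, 0, 44, 0, 0, 0, -0.883, -0.139, 0.3, 44, 0, 0, 0, 0, 0, 0.6, 44])

```text
t: 10.55
eef_pos: [0.4348, 0.0363, 0.0248]
ee_rot: [[0.004, 1.0, 0.001], [1.0, -0.004, -0.0], [-0.0, 0.001, -1.0]]
contact_force: [1.1, 0.8, -0.6]
grip_width: 0.564
gripper_force: 41.6
```

Call:
move_arm(plan=[0, 0, 0, 0, 0, 0.5, 44, 0, 0, 0, 0, 0, 0.1, 44, 0, 0, 0, 0, 0, 0.1, 44, 0, 0, 0, 0, 0, 0.05, 44, 0, 0, 0, 0, 0, 0, 44])

```text
t: 11.18
eef_pos: [0.4354, 0.0385, -0.0045]
ee_rot: [[0.001, 1.0, 0.0], [1.0, -0.001, -0.0], [-0.0, 0.0, -1.0]]
contact_force: [1.0, -0.1, -0.1]
grip_width: 0.565
gripper_force: 41.6
```

Call:
move_arm(plan=[0, 0, 0, 0, 0, 0.05, 44, 0, 0, 0, 0, 0, 0.04, 44, 0, 0, 0, 0, 0, 0.03, 44, 0, 0, 0, 0, 0, 0, 44, 0, 0, 0, 0, 0, 0, 44])

```text
t: 11.8
eef_pos: [0.4352, 0.0385, -0.0095]
ee_rot: [[0.001, 1.0, 0.0], [1.0, -0.001, 0.0], [0.0, 0.0, -1.0]]
contact_force: [0.2, 0.4, -0.4]
grip_width: 0.563
gripper_force: 41.6
```

Call:
move_arm(plan=[0, 0, 0, 0, 0, 0.02, 44, 0, 0, 0, 0, 0, 0.02, 44, 0, 0, 0, 0, 0, 0, 44, 0, 0, 0, 0, 0, 0, 44, 0, 0, 0, 0, 0, 0, 44])

```text
t: 12.42
eef_pos: [0.4354, 0.0385, -0.0103]
ee_rot: [[0.001, 1.0, 0.001], [1.0, -0.001, -0.0], [-0.0, 0.001, -1.0]]
contact_force: [-6.6, -0.1, 22.1]
grip_width: 0.566
gripper_force: 44.7
```

Contact felt at 22 N: the bearing is down on the grey pad. Releasing and heading for the pinion.

Call:
move_arm(plan=[0, 0, 0, 0, 0, -0.01, 66, 0, 0, 0, 0, 0, 0, 66, 0, 0, 0, 0, 0, 0, 66, 0, 0, 0, 0, 0, -0.3, 66, 0, 0, 0, 0, 0, -0.7, 66])

```text
t: 13.05
eef_pos: [0.4344, 0.0386, 0.0297]
ee_rot: [[0.001, 1.0, -0.002], [1.0, -0.001, 0.0], [0.0, -0.002, -1.0]]
contact_force: [0.9, -0.6, -0.3]
grip_width: 0.771
gripper_force: 0.0
```

Call:
move_arm(plan=[0, 0, 0, 0, 0, -0.8, 66, 0, 0, 0, 0.432, 0.8, -0.5, 66, 0, 0, 0, 0.432, 0.8, 0, 66, 0, 0, 0, 0.432, 0.8, 0, 66, 0, 0, 0, 0.432, 0.8, 0, 66])

```text
t: 13.68
eef_pos: [0.5643, 0.1081, 0.0822]
ee_rot: [[0.001, 1.0, 0.001], [1.0, -0.001, 0.0], [0.0, 0.001, -1.0]]
contact_force: [0.8, -1.4, 0.4]
grip_width: 0.775
gripper_force: 0.0
```

Call:
move_arm(plan=[0, 0, 0, 0.432, 0.79, 0, 66, 0, 0, 0, 0, 0, 0, 66, 0, 0, 0, 0, 0, 0.5, 66, 0, 0, 0, 0, 0, 0, 66, 0, 0, 0, 0, 0, 0, 66])

```text
t: 14.3
eef_pos: [0.5947, 0.1245, 0.0622]
ee_rot: [[0.001, 1.0, 0.0], [1.0, -0.001, 0.0], [0.0, 0.0, -1.0]]
contact_force: [0.6, -0.4, 0.2]
grip_width: 0.775
gripper_force: 0.0
```

```bash
python3 - <<'E'
from h import *
o=ctrl.observe();print(o['eef_pos'],o['grip_width'])
s=snap('side','s6.png');t=snap('top','t6.png')
c=lambda im,u,v,r:cv2.resize(im[v-r:v+r,u-r:u+r],(400,400),interpolation=cv2.INTER_NEAREST)
cv2.imwrite('pics/c7.png',cv2.cvtColor(np.hstack([c(s,290,260,60),c(t,330,320,80)]),cv2.COLOR_RGB2BGR))
E
```

```text
[0.59465358 0.1245034  0.06221243] 0.7750025458825065
```

View pics/c7.png

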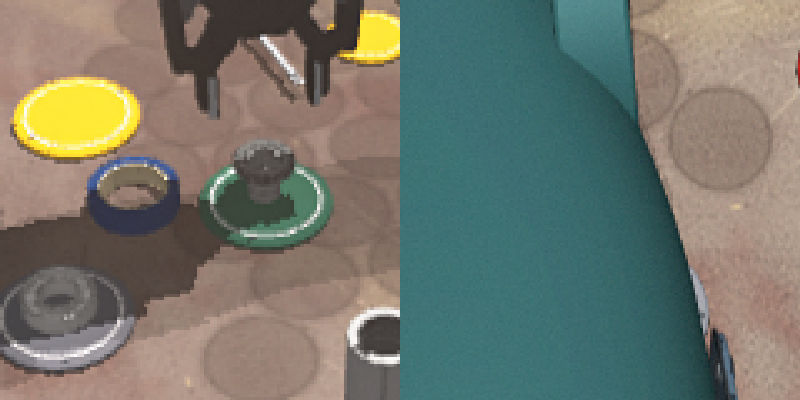

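Bearing rests flat near the grey centre, and the fingers straddle the pinion (rim at (309.5,247) px, tip midpoint u=309.6). Descending to grip the rim.

Call:
move_arm(plan=[0, 0, 0, 0, 0, 0.6, 62, 0, 0, 0, 0, 0, 0.6, 62, 0, 0, 0, 0, 0, 0.35, 62, 0, 0, 0, 0, 0, 0.13, 62, 0, 0, 0, 0, 0, 0, 62])

```text
t: 15.02
eef_pos: [0.5951, 0.1247, -0.0056]
ee_rot: [[0.001, 1.0, 0.0], [1.0, -0.001, 0.0], [0.0, 0.0, -1.0]]
contact_force: [-1.3, 0.6, 0.1]
grip_width: 0.727
gripper_force: 0.0
```

Call:
move_arm(plan=[0, 0, 0, 0, 0, 0, 35, 0, 0, 0, 0, 0, 0, 35, 0, 0, 0, 0, 0, 0, 35, 0, 0, 0, 0, 0, 0, 35, 0, 0, 0, 0, 0, 0, 35], grip_force=40)

```text
t: 15.65
eef_pos: [0.5954, 0.1248, -0.0049]
ee_rot: [[0.001, 1.0, 0.001], [1.0, -0.001, 0.0], [0.0, 0.001, -1.0]]
contact_force: [-1.4, 0.0, 5.9]
grip_width: 0.492
gripper_force: 39.7
```

Call:
move_arm(plan=[0, 0, 0, 0, 0, -0.2, 35, 0, 0, 0, 0, 0, -0.6, 35, 0, 0, 0, 0, 0, -0.5, 35, 0, 0, 0, 0, 0, 0, 35, 0, 0, 0, 0, 0, 0, 35])

```text
t: 16.27
eef_pos: [0.5946, 0.1247, 0.0455]
ee_rot: [[0.001, 1.0, -0.001], [1.0, -0.001, -0.0], [-0.0, -0.001, -1.0]]
contact_force: [-0.3, -0.2, -2.0]
grip_width: 0.49
gripper_force: 41.0
```

```bash
python3 - <<'E'
from h import *
o=ctrl.observe();print(o['eef_pos'],o['grip_width'],o['contact_force'],o['gripper_force'])
s=snap('side','s7.png')
c=lambda im,u,v,r:cv2.resize(im[v-r:v+r,u-r:u+r],(600,600),interpolation=cv2.INTER_NEAREST)
cv2.imwrite('pics/c8.png',cv2.cvtColor(c(s,305,240,40),cv2.COLOR_RGB2BGR))
p=o['eef_pos']
for dz in(0,): 
  for dy in(-.01,0,.01): print(dy,'underside',proj('side',[p[0],p[1]+dy,p[2]+.0055+.006]).round(1),'rim',proj('side',[p[0],p[1]+dy,p[2]+.0055+.041]).round(1))
from m import pads,load
pads('side',cv2.imread('pics/s7.png'),{'green':(310,262),'yellow':(253,235)})
E
```

```text
[0.59456093 0.12472449 0.04554953] 0.49048870106624504 [-0.26386904 -0.15744593 -2.02320269] 40.99755585193634
-0.01 underside [309.2 245.3] rim [309.1 233.9]
0 underside [308.3 242.7] rim [308.2 231.3]
0.01 underside [307.5 240.1] rim [307.3 228.7]
side green [0.5951 0.1238] free [0.5963 0.1217] 0.0469 res 0.0026
side yellow [0.4713 0.2496] free [0.4713 0.2497] 0.0496 res 0.0005
```

View pics/c8.png

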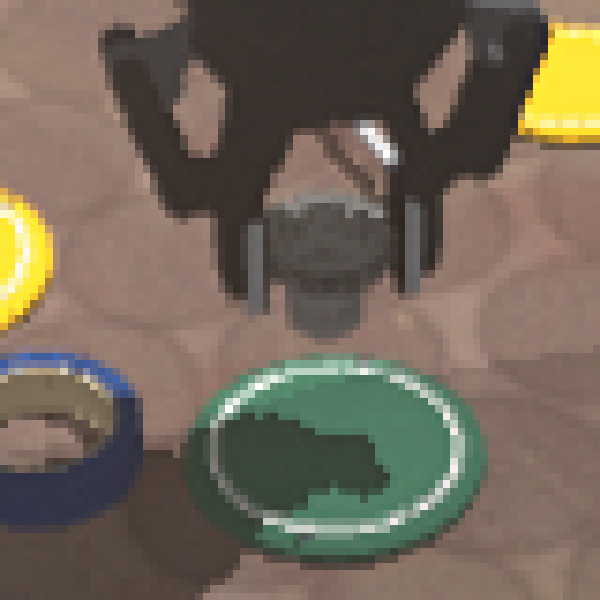

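Pinion is upright in the grip, rim at (309,231.6) px and centred on the TCP. Carrying it to the yellow pad.

Call:
move_arm(plan=[0, 0, 0, 0.795, -0.778, 0, 35, 0, 0, 0, 0.795, -0.778, 0, 35, 0, 0, 0, 0.795, -0.778, 0, 35, 0, 0, 0, 0.795, -0.778, 0, 35, 0, 0, 0, 0, 0, 0.4, 35])

```text
t: 16.95
eef_pos: [0.4686, 0.2538, 0.03]
ee_rot: [[-0.002, 1.0, -0.0], [1.0, 0.002, 0.0], [0.0, -0.0, -1.0]]
contact_force: [1.0, 0.0, -2.2]
grip_width: 0.495
gripper_force: 41.1
```

Call:
move_arm(plan=[0, 0, 0, 0, 0, 0.4, 35, 0, 0, 0, 0, 0, 0.2, 35, 0, 0, 0, 0, 0, 0.15, 35, 0, 0, 0, 0, 0, 0, 35, 0, 0, 0, 0, 0, 0, 35])

```text
t: 17.58
eef_pos: [0.4708, 0.2521, 0.0004]
ee_rot: [[0.001, 1.0, 0.001], [1.0, -0.001, 0.0], [0.0, 0.001, -1.0]]
contact_force: [0.3, -0.1, -1.6]
grip_width: 0.492
gripper_force: 41.1
```

Call:
move_arm(plan=[0, 0, 0, 0, 0, 0.06, 35, 0, 0, 0, 0, 0, 0.04, 35, 0, 0, 0, 0, 0, 0.02, 35, 0, 0, 0, 0, 0, 0, 35, 0, 0, 0, 0, 0, 0, 35])

```text
t: 18.2
eef_pos: [0.4706, 0.2521, -0.0047]
ee_rot: [[0.001, 1.0, 0.0], [1.0, -0.001, 0.0], [0.0, 0.0, -1.0]]
contact_force: [-0.5, -0.5, -2.3]
grip_width: 0.495
gripper_force: 41.2
```

Call:
move_arm(plan=[0, 0, 0, 0, 0, 0.02, 35, 0, 0, 0, 0, 0, 0.01, 35, 0, 0, 0, 0, 0, 0, 35, 0, 0, 0, 0, 0, 0, 35, 0, 0, 0, 0, 0, 0, 35])

```text
t: 18.82
eef_pos: [0.4707, 0.2522, -0.005]
ee_rot: [[0.001, 1.0, 0.001], [1.0, -0.001, 0.0], [0.0, 0.001, -1.0]]
contact_force: [-4.4, -3.2, 15.6]
grip_width: 0.494
gripper_force: 42.5
```

Pinion seated (15.6 N contact). Releasing and moving to the shaft.

Call:
move_arm(plan=[0, 0, 0, 0, 0, 0, 64, 0, 0, 0, 0, 0, 0, 64, 0, 0, 0, 0, 0, 0, 64, 0, 0, 0, 0, 0, -0.5, 64, 0, 0, 0, 0, 0, -0.9, 64])

```text
t: 19.45
eef_pos: [0.4697, 0.2517, 0.0498]
ee_rot: [[0.001, 1.0, -0.002], [1.0, -0.001, -0.001], [-0.001, -0.002, -1.0]]
contact_force: [0.6, 0.8, -0.8]
grip_width: 0.752
gripper_force: 0.0
```

Call:
move_arm(plan=[0, 0, 0, 0, 0, -0.9, 66, 0, 0, 0, -0.887, 0.316, -0.9, 66, 0, 0, 0, -0.887, 0.316, 0, 66, 0, 0, 0, -0.887, 0.316, 0, 66, 0, 0, 0, -0.887, 0.316, 0, 66])

```text
t: 20.08
eef_pos: [0.5213, 0.1089, 0.1221]
ee_rot: [[0.001, 1.0, 0.0], [1.0, -0.001, 0.0], [0.0, 0.0, -1.0]]
contact_force: [1.4, 0.5, -0.0]
grip_width: 0.775
gripper_force: 0.0
```

Call:
move_arm(plan=[0, 0, 0, -0.887, 0.316, 0, 66, 0, 0, 0, -0.887, 0.316, 0, 66, 0, 0, 0, -0.887, 0.316, 0, 66, 0, 0, 0, -0.887, 0.316, 0, 66, 0, 0, 0, -0.887, 0.316, 0, 66])

```text
t: 20.7
eef_pos: [0.5842, -0.0686, 0.122]
ee_rot: [[0.001, 1.0, -0.0], [1.0, -0.001, 0.0], [0.0, -0.0, -1.0]]
contact_force: [-0.2, 0.7, 0.4]
grip_width: 0.774
gripper_force: 0.0
```

Call:
move_arm(plan=[0, 0, 0, -0.887, 0.316, 0, 66, 0, 0, 0, -0.887, 0.316, 0, 66, 0, 0, 0, 0, 0, 0, 66, 0, 0, 0, 0, 0, 0, 66, 0, 0, 0, 0, 0, 0, 66])

```text
t: 21.32
eef_pos: [0.6089, -0.1374, 0.1222]
ee_rot: [[0.0, 1.0, -0.0], [1.0, -0.0, 0.0], [0.0, -0.0, -1.0]]
contact_force: [0.2, 0.3, -0.1]
grip_width: 0.777
gripper_force: 0.0
```

```bash
python3 - <<'E'
from h import *
o=ctrl.observe();print(o['eef_pos'],o['grip_width'],o['contact_force'])
s=snap('side','s8.png');t=snap('top','t8.png')
c=lambda im,u,v,r:cv2.resize(im[v-r:v+r,u-r:u+r],(400,400),interpolation=cv2.INTER_NEAREST)
cv2.imwrite('pics/c9.png',cv2.cvtColor(np.hstack([c(s,340,290,60),c(t,250,320,70)]),cv2.COLOR_RGB2BGR))
E
```

```text
[ 0.60888122 -0.13739958  0.1221884 ] 0.7765205154306947 [ 0.23947462  0.33511526 -0.07720408]
```

View pics/c9.png

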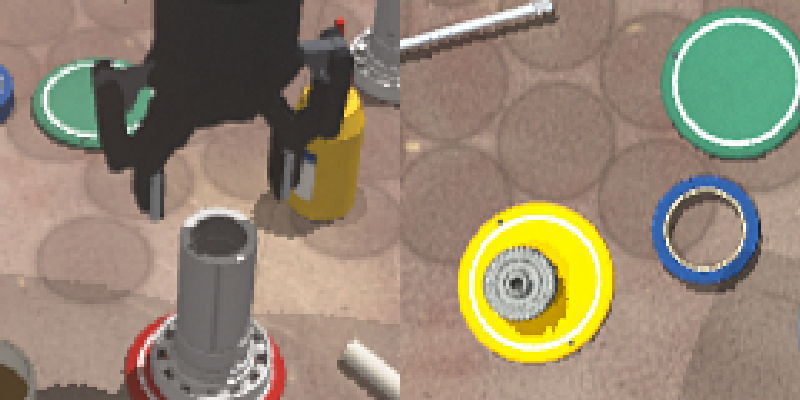

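Pinion is upright on yellow, boss at about (221,349) px against a pad centre of (227,349). Fingers straddle the shaft (rim (345.7,300.5), tip midpoint (346.3,291.5)). Checking the numbers.

```bash
python3 - <<'E'
from m import *
print('pin',ray('top',221.3,349,.048)); pads('top',load('t8.png'),{'yellow':(227,348),'green':(298,279)})
print(proj('side',[.6089,-.1374,.147]),'shaft',ray('side',345.7,300.5,.126),ray('top',452.2,255.6,.126))
im=load('top0.png');print('bottle',ray('top',368,190,.161))
for n in('side','top'): print(n,'grid offset', proj(n,[.6089,-.1374,.126]))
E
```

```text
pin [0.46887192 0.25613802 0.048     ]
top yellow [0.4699 0.2542] free [0.47   0.2542] 0.0497 res 0.0003
top green [0.5942 0.1237] free [0.5942 0.1238] 0.0491 res 0.0009
[344.16740808 291.76454932] shaft [ 0.61191329 -0.14072133  0.126     ] [ 0.60928884 -0.13739141  0.126     ]
bottle [ 7.14690171e-01 -1.86297505e-04  1.61000000e-01]
side grid offset [343.71660045 299.51072156]
top grid offset [452.22394399 255.83244274]
```

Call:
move_arm(plan=[0, 0, 0, 0, 0, 0.6, 66, 0, 0, 0, 0, 0, 0.6, 66, 0, 0, 0, 0, 0, 0.4, 66, 0, 0, 0, 0, 0, 0.1, 66, 0, 0, 0, 0, 0, 0, 66])

```text
t: 22.05
eef_pos: [0.6092, -0.1381, 0.0545]
ee_rot: [[0.001, 1.0, 0.0], [1.0, -0.001, -0.0], [-0.0, 0.0, -1.0]]
contact_force: [0.4, -0.5, 0.7]
grip_width: 0.77
gripper_force: 0.0
```

Call:
move_arm(plan=[0, 0, 0, 0, 0, 0, 36, 0, 0, 0, 0, 0, 0, 36, 0, 0, 0, 0, 0, 0, 36, 0, 0, 0, 0, 0, 0, 36, 0, 0, 0, 0, 0, 0, 36], grip_force=80)

```text
t: 22.68
eef_pos: [0.6101, -0.1386, 0.0552]
ee_rot: [[0.001, 1.0, 0.002], [1.0, -0.001, -0.001], [-0.001, 0.002, -1.0]]
contact_force: [2.0, -0.7, 5.5]
grip_width: 0.507
gripper_force: 80.3
```

Pinion is within 2–3 mm of the yellow centre. Shaft gripped (80 N); lifting and carrying it to green.

Call:
move_arm(plan=[0, 0, 0, 0, 0, -0.1, 36, 0, 0, 0, 0, 0, -0.3, 36, 0, 0, 0, 0, 0, -0.4, 36, 0, 0, 0, 0, 0, 0, 36, 0, 0, 0, 0.4, -0.02, 0, 36])

```text
t: 23.3
eef_pos: [0.6081, -0.1226, 0.0856]
ee_rot: [[0.002, 1.0, -0.0], [1.0, -0.002, -0.0], [-0.0, -0.0, -1.0]]
contact_force: [0.1, 0.9, -7.3]
grip_width: 0.507
gripper_force: 82.4
```

Call:
move_arm(plan=[0, 0, 0, 0.8, -0.042, 0, 36, 0, 0, 0, 0.9, -0.042, 0, 36, 0, 0, 0, 0.9, -0.042, 0, 36, 0, 0, 0, 0.9, -0.042, 0, 36, 0, 0, 0, 0.9, -0.042, 0, 36])

```text
t: 23.92
eef_pos: [0.5992, 0.0556, 0.0855]
ee_rot: [[0.001, 1.0, -0.001], [1.0, -0.001, 0.0], [0.0, -0.001, -1.0]]
contact_force: [1.6, -0.4, -8.4]
grip_width: 0.507
gripper_force: 82.4
```

Call:
move_arm(plan=[0, 0, 0, 0.9, -0.042, 0, 36, 0, 0, 0, 0.6, -0.042, 0, 36, 0, 0, 0, 0.225, -0.042, 0, 36, 0, 0, 0, 0, 0, 0, 36, 0, 0, 0, 0, 0, 0, 36])

```text
t: 24.55
eef_pos: [0.5951, 0.122, 0.0859]
ee_rot: [[0.002, 1.0, -0.0], [1.0, -0.002, -0.0], [-0.0, -0.0, -1.0]]
contact_force: [-0.0, 0.6, -7.8]
grip_width: 0.509
gripper_force: 82.4
```

```bash
python3 - <<'E'
from h import *
o=ctrl.observe();print(o['eef_pos'],o['grip_width'],o['contact_force'])
s=snap('side','s9.png');t=snap('top','t9.png')
c=lambda im,u,v,r:cv2.resize(im[v-r:v+r,u-r:u+r],(400,400),interpolation=cv2.INTER_NEAREST)
cv2.imwrite('pics/c10.png',cv2.cvtColor(np.hstack([c(s,305,240,50),c(s,345,330,50)]),cv2.COLOR_RGB2BGR))
from m import pads,load
pads('top',load('t9.png'),{'red':(435,267)});pads('side',load('s9.png'),{'red':(342,341),'green':(310,262)})
p=o['eef_pos']
print('pred foot underside',proj('side',[p[0],p[1],.006+p[2]-.0548]),'pad',proj('side',[.595,.1228,.006]),'foot top', proj('side',[p[0],p[1],.022+p[2]-.0548]))
E
```

```text
[0.59510094 0.1220117  0.08591853] 0.5092206753131108 [-0.0393332   0.63417542 -7.84359628]
top red [ 0.6069 -0.1353] free [ 0.6069 -0.1354] 0.0496 res 0.0004
side red [ 0.6076 -0.1394] free [ 0.6077 -0.1394] 0.0495 res 0.0005
side green [0.5926 0.1248] free [0.6019 0.1186] 0.0412 res 0.0033
pred foot underside [308.81371146 249.70418161] pad [308.79204003 259.08403871] foot top [308.76918542 244.64790362]
```

View pics/c10.png

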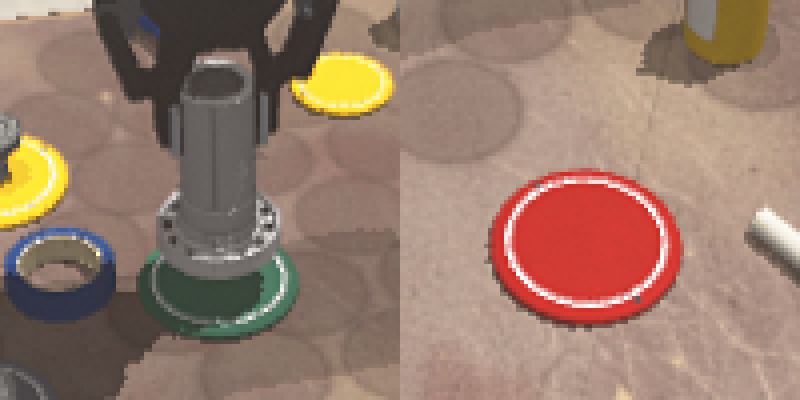

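Shaft hangs upright over green: shaft axis u≈309.5 matches the pad centre u≈309.5, and the foot edge matches its prediction. Lowering.

Call:
move_arm(plan=[0, 0, 0, 0, 0, 0.3, 36, 0, 0, 0, 0, 0, 0.2, 36, 0, 0, 0, 0, 0, 0.1, 36, 0, 0, 0, 0, 0, 0.07, 36, 0, 0, 0, 0, 0, 0.03, 36])

```text
t: 25.28
eef_pos: [0.5952, 0.1227, 0.058]
ee_rot: [[0.001, 1.0, -0.0], [1.0, -0.001, 0.0], [0.0, -0.0, -1.0]]
contact_force: [0.2, -1.7, -7.1]
grip_width: 0.504
gripper_force: 82.3
```

Call:
move_arm(plan=[0, 0, 0, 0, 0, 0.03, 36, 0, 0, 0, 0, 0, 0.03, 36, 0, 0, 0, 0, 0, 0, 36, 0, 0, 0, 0, 0, 0, 36, 0, 0, 0, 0, 0, 0, 36])

```text
t: 25.9
eef_pos: [0.5952, 0.1227, 0.0558]
ee_rot: [[0.001, 1.0, 0.0], [1.0, -0.001, 0.0], [0.0, 0.0, -1.0]]
contact_force: [0.3, 0.4, -7.5]
grip_width: 0.503
gripper_force: 82.3
```

Call:
move_arm(plan=[0, 0, 0, 0, 0, 0.015, 36, 0, 0, 0, 0, 0, 0.01, 36, 0, 0, 0, 0, 0, 0, 36, 0, 0, 0, 0, 0, 0, 36, 0, 0, 0, 0, 0, 0, 36])

```text
t: 26.52
eef_pos: [0.5954, 0.1227, 0.0551]
ee_rot: [[0.001, 1.0, 0.001], [1.0, -0.001, 0.0], [0.0, 0.001, -1.0]]
contact_force: [-2.1, 0.3, 5.4]
grip_width: 0.509
gripper_force: 83.2
```

Seated. Releasing and returning for the bearing.

Call:
move_arm(plan=[0, 0, 0, 0, 0, 0, 66, 0, 0, 0, 0, 0, 0, 66, 0, 0, 0, 0, 0, 0, 66, 0, 0, 0, 0, 0, -0.3, 66, 0, 0, 0, 0, 0, -0.8, 66], grip_force=40)

```text
t: 27.15
eef_pos: [0.5945, 0.1226, 0.0988]
ee_rot: [[0.001, 1.0, -0.002], [1.0, -0.001, -0.0], [-0.0, -0.002, -1.0]]
contact_force: [0.3, -0.4, 0.1]
grip_width: 0.774
gripper_force: 0.0
```

Call:
move_arm(plan=[0, 0, 0, 0, 0, -0.9, 66, 0, 0, 0, -0.421, -0.8, 0, 66, 0, 0, 0, -0.421, -0.8, 0, 66, 0, 0, 0, -0.421, -0.8, 0, 66, 0, 0, 0, -0.421, -0.8, 0, 66])

```text
t: 27.78
eef_pos: [0.4663, 0.055, 0.1355]
ee_rot: [[0.001, 1.0, 0.001], [1.0, -0.001, -0.0], [-0.0, 0.001, -1.0]]
contact_force: [-0.3, -1.3, 1.3]
grip_width: 0.773
gripper_force: 0.0
```

Call:
move_arm(plan=[0, 0, 0, -0.421, -0.8, 0, 66, 0, 0, 0, 0, 0, 0.8, 66, 0, 0, 0, 0, 0, 0.8, 66, 0, 0, 0, 0, 0, 0.4, 66, 0, 0, 0, 0, 0, 0, 66])

```text
t: 28.4
eef_pos: [0.4347, 0.0386, 0.0546]
ee_rot: [[0.001, 1.0, -0.001], [1.0, -0.001, 0.0], [0.0, -0.001, -1.0]]
contact_force: [1.6, 0.1, 0.1]
grip_width: 0.769
gripper_force: 0.0
```

```bash
python3 - <<'E'
from m import *
o=ctrl.observe();print(o['eef_pos'],o['grip_width'],o['contact_force'])
s=snap('side','s10.png');t=snap('top','t10.png')
# bearing in side view on grey pad (z .021): bbox of darker ring region; pad centre proj
print(proj('side',[.4354,.0385,.021]))
# shaft rim: bright contour near predicted top rim
for n,f in(('side','s10.png'),('top','t10.png')):
    print(n,'pred shaft rim',proj(n,[.5952,.1227,.126]).round(1))
E
```

```text
[0.43471448 0.03864402 0.05463503] 0.7690179595688278 [1.57136173 0.08264456 0.06907364]
[247.15546959 288.5401532 ]
side pred shaft rim [308.5 220.2]
top pred shaft rim [294.4 268.4]
```

Call:
move_arm(plan=[0, 0, 0, 0, 0, 0.7, 66, 0, 0, 0, 0, 0, 0.5, 66, 0, 0, 0, 0, 0, 0.3, 66, 0, 0, 0, 0, 0, 0.14, 66, 0, 0, 0, 0, 0, 0, 66])

```text
t: 29.12
eef_pos: [0.4354, 0.0386, -0.0106]
ee_rot: [[0.001, 1.0, 0.0], [1.0, -0.001, -0.0], [-0.0, 0.0, -1.0]]
contact_force: [-0.9, -1.7, -0.3]
grip_width: 0.775
gripper_force: 0.0
```

Call:
move_arm(plan=[0, 0, 0, 0, 0, 0, 44, 0, 0, 0, 0, 0, 0, 44, 0, 0, 0, 0, 0, 0, 44, 0, 0, 0, 0, 0, 0, 44, 0, 0, 0, 0, 0, 0, 44])

```text
t: 29.75
eef_pos: [0.4355, 0.0386, -0.01]
ee_rot: [[0.001, 1.0, 0.001], [1.0, -0.001, -0.0], [-0.0, 0.001, -1.0]]
contact_force: [-2.6, -0.1, 14.1]
grip_width: 0.567
gripper_force: 38.9
```

Call:
move_arm(plan=[0, 0, 0, 0, 0, -0.1, 44, 0, 0, 0, 0, 0, -0.6, 44, 0, 0, 0, 0, 0, -0.9, 44, 0, 0, 0, -0.733, 0.716, -0.4, 44, 0, 0, 0, -0.733, 0.716, 0, 44])

```text
t: 30.38
eef_pos: [0.494, -0.0209, 0.071]
ee_rot: [[0.0, 1.0, 0.003], [1.0, -0.0, -0.001], [-0.001, 0.003, -1.0]]
contact_force: [1.7, -0.3, -1.1]
grip_width: 0.565
gripper_force: 41.6
```

Call:
move_arm(plan=[0, 0, 0, -0.733, 0.716, 0, 44, 0, 0, 0, -0.733, 0.716, 0, 44, 0, 0, 0, -0.733, 0.716, 0, 44, 0, 0, 0, -0.735, 0.715, 0, 44, 0, 0, 0, 0, 0, 0.6, 44])

```text
t: 31.0
eef_pos: [0.6095, -0.1401, 0.046]
ee_rot: [[0.003, 1.0, 0.004], [1.0, -0.003, -0.002], [-0.002, 0.004, -1.0]]
contact_force: [-0.2, 0.5, -2.7]
grip_width: 0.564
gripper_force: 41.6
```

Call:
move_arm(plan=[0, 0, 0, 0, 0, 0.6, 44, 0, 0, 0, 0, 0, 0.4, 44, 0, 0, 0, 0, 0, 0.2, 44, 0, 0, 0, 0, 0, 0, 44, 0, 0, 0, 0, 0, 0, 44])

```text
t: 31.62
eef_pos: [0.6071, -0.1377, -0.0021]
ee_rot: [[0.001, 1.0, 0.001], [1.0, -0.001, -0.0], [-0.0, 0.001, -1.0]]
contact_force: [0.6, -0.3, -0.8]
grip_width: 0.567
gripper_force: 41.6
```

```bash
python3 - <<'E'
from m import *
o=ctrl.observe();p=o['eef_pos'];print(p,o['grip_width'],o['contact_force'])
s=snap('side','s11.png');t=snap('top','t11.png')
pads('side',load('s11.png'),{'red':(342,341)})
c=lambda im,u,v,r:cv2.resize(im[v-r:v+r,u-r:u+r],(400,400),interpolation=cv2.INTER_NEAREST)
cv2.imwrite('pics/c11.png',cv2.cvtColor(np.hstack([c(s,342,330,40),c(t,300,275,40)]),cv2.COLOR_RGB2BGR))
print('pred bearing top',proj('side',[p[0],p[1],.021+p[2]+.0105]))
E
```

```text
[ 0.60713184 -0.13765736 -0.00214263] 0.5674941739266379 [ 0.6153141  -0.25596586 -0.79083308]
side red [ 0.6077 -0.1397] free [ 0.6075 -0.1404] 0.0491 res 0.0008
pred bearing top [340.99778565 332.63229295]
```

Call:
move_arm(plan=[0, 0, 0, 0, 0, 0.07, 44, 0, 0, 0, 0, 0, 0.06, 44, 0, 0, 0, 0, 0, 0.05, 44, 0, 0, 0, 0, 0, 0, 44, 0, 0, 0, 0, 0, 0, 44])

```text
t: 32.35
eef_pos: [0.6067, -0.1376, -0.0098]
ee_rot: [[0.001, 1.0, 0.0], [1.0, -0.001, -0.0], [-0.0, 0.0, -1.0]]
contact_force: [-2.4, -0.3, 6.2]
grip_width: 0.564
gripper_force: 42.6
```

Call:
move_arm(plan=[0, 0, 0, 0, 0, 0.02, 44, 0, 0, 0, 0, 0, 0, 44, 0, 0, 0, 0, 0, 0, 44, 0, 0, 0, 0, 0, 0, 44, 0, 0, 0, 0, 0, 0, 44])

```text
t: 32.98
eef_pos: [0.6067, -0.1376, -0.0099]
ee_rot: [[0.001, 1.0, 0.001], [1.0, -0.001, -0.0], [-0.0, 0.001, -1.0]]
contact_force: [-6.2, 1.1, 16.2]
grip_width: 0.569
gripper_force: 43.9
```

Seated. Releasing, then retreating towards the start pose so both cameras see the scene.

Call:
move_arm(plan=[0, 0, 0, 0, 0, 0, 66, 0, 0, 0, 0, 0, 0, 66, 0, 0, 0, 0, 0, 0, 66, 0, 0, 0, 0, 0, -0.3, 66, 0, 0, 0, 0, 0, -0.9, 66])

```text
t: 33.6
eef_pos: [0.6057, -0.1372, 0.0369]
ee_rot: [[0.001, 1.0, -0.003], [1.0, -0.001, 0.001], [0.001, -0.003, -1.0]]
contact_force: [-0.0, -0.2, 0.2]
grip_width: 0.774
gripper_force: 0.0
```

Call:
move_arm(plan=[0, 0, 0, 0, 0, -1, 66, 0, 0, 0, 0, 0, -1, 66, 0, 0, 0, 0, 0, -1, 66, 0, 0, 0, 0, 0, -1, 66, 0, 0, 0, -0.6, -0.5, 0, 66])

```text
t: 34.22
eef_pos: [0.5883, -0.1613, 0.2008]
ee_rot: [[-0.001, 1.0, 0.005], [1.0, 0.001, -0.002], [-0.002, 0.005, -1.0]]
contact_force: [0.3, -0.4, -0.9]
grip_width: 0.775
gripper_force: 0.0
```

Call:
move_arm(plan=[0, 0, 0, -0.9, -0.8, 0, 66, 0, 0, 0, -0.9, -0.8, 0, 66, 0, 0, 0, -0.9, -0.8, 0, 66, 0, 0, 0, -0.9, -0.8, 0, 66, 0, 0, 0, -0.9, -0.8, 0, 66])

```text
t: 34.85
eef_pos: [0.4253, -0.3423, 0.198]
ee_rot: [[0.001, 1.0, 0.001], [1.0, -0.001, -0.001], [-0.001, 0.001, -1.0]]
contact_force: [0.4, -0.3, 0.3]
grip_width: 0.774
gripper_force: 0.0
```

Call:
move_arm(plan=[0, 0, 0, -0.9, -0.8, 0, 66, 0, 0, 0, -0.9, -0.8, 0, 66, 0, 0, 0, -0.9, -0.7, 0, 66, 0, 0, 0, 0, 0, 0, 66, 0, 0, 0, 0, 0, 0, 66])

```text
t: 35.48
eef_pos: [0.3344, -0.449, 0.1976]
ee_rot: [[0.002, 1.0, 0.0], [1.0, -0.002, -0.0], [-0.0, 0.0, -1.0]]
contact_force: [-0.7, 0.8, 0.3]
grip_width: 0.772
gripper_force: 0.0
```

```bash
python3 - <<'E'
from m import *
o=ctrl.observe();print(o['eef_pos'],o['t'])
s=snap('side','s12.png');t=snap('top','t12.png')
pads('top',load('t12.png'),{'red':(435,267),'yellow':(227,348),'green':(298,279)})
c=lambda im,u,v,r:cv2.resize(im[v-r:v+r,u-r:u+r],(260,260),interpolation=cv2.INTER_CUBIC)
a=np.vstack([np.hstack([c(t,435,267,33),c(t,227,348,33),c(t,298,275,33)]),np.hstack([c(s,342,338,33),c(s,253,230,33),c(s,310,245,33)])])
cv2.imwrite('pics/c12.png',cv2.cvtColor(a,cv2.COLOR_RGB2BGR))
E
```

```text
[ 0.33441944 -0.44900998  0.1975634 ] 35.475
top red [ 0.6069 -0.1353] free [ 0.6069 -0.1353] 0.0496 res 0.0004
top yellow [0.4699 0.2541] free [0.4699 0.2541] 0.0497 res 0.0003
top green [0.5943 0.1237] free [0.5943 0.1238] 0.0491 res 0.0009
```

View pics/c12.png

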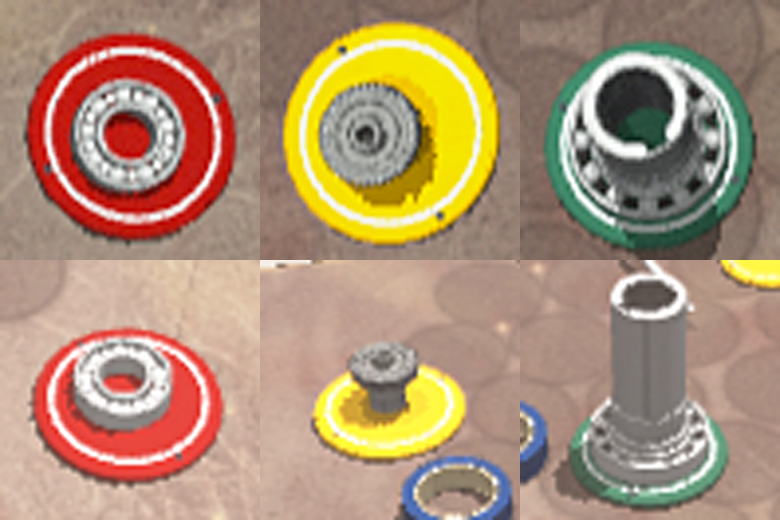

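Last picture: the bearing lies flat on red (434.5,268.8), the pinion stands on yellow (220.6,348.8) and the shaft stands upright on green (rim at 295.5,268.6). Checking the offsets.

```bash
python3 - <<'E'
from h import *
P={'b':((434.5,268.8),.021,(.6069,-.1353)),'p':((220.6,348.8),.048,(.4699,.2541)),'s':((295.5,268.6),.126,(.5943,.1237))}
for k,(q,z,c) in P.items(): print(k,((ray('top',*q,z)[:2]-c)*1000).round(1))
print('b side',((ray('side',340.2,333.2,.021)[:2]-(.6076,-.1394))*1000).round(1))
# bystanders: max change between first and last top picture around them
a,b=[cv2.imread(f'pics/{f}.png').astype(int) for f in('top0','t12')]
for k,(u,v,r) in {'tape':(287,330,22),'tub':(455,345,24),'bottle':(367,200,22),'grey':(346,365,24)}.items(): print(k,np.abs(a-b)[v-r:v+r,u-r:u+r].mean().round(2))
E
```

```text
b [-4.   4.2]
p [-0.7  3.3]
s [ 0.5 -2.8]
b side [-0.4  7.3]
tape 2.95
tub 3.08
bottle 2.15
grey 1.72
```

```bash
python3 -c "
from plant import ctrl
print(ctrl.sign_off())"
```

```text
the job is handed in; nothing more can be done
None
```

Job handed in, verdict not shown: my last pictures put the bearing on red (4–7 mm off centre), the pinion on yellow (about 3 mm) and the shaft on green (about 3 mm), all upright, with the grey pad empty, the bystanders showing no visible change and everything released.

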